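# Take down the pressing stack of a glazed fragment

### The arm

A 7-joint arm with a two-finger parallel gripper is mounted at the origin on a cart in front of the work surface, level with it; the furniture and walls round the work are solid. World frame = base frame: x ahead of the robot, y to its left, z up, the work surface at z = 0. Lengths are in mm, angles in degrees, forces in N, time in s.
With the tool pointing down it reaches from about 400 to 850 mm from the base axis. Payload 10.4 kg.
Tool frame: the origin (TCP) lies on the centre line of the jaws, within the pads' length; the fingertips stand 19 mm ahead of it and the grasp point (between the pads) is the TCP; z points along the fingers, y is the line along which they close (so a half turn about z gives the same grasp; the last joint's range is limited). The gripper opens to 85 mm and grips with 20 to 120 N. Pads are 22 mm wide; open, the fingers measure 114 mm over their backs; the gripper's body (76 mm by 85 mm) begins 54 mm behind the grasp point. The pads swing forward as they close: fully open they stand 13 mm farther back than shut.
Start: joints at [-65.982, 19.034, -3.707, 83.658, 1.238, 77.344, -5.071], TCP at [267.22, 565.016, 250.338] pointing down, gripper open.
Joint ranges: [-148.97, 148.97], [-28.65, 121.19], [-84.17, 76.75], [9.2, 138.47], [-72.65, 252.65], [3.7, 117.97], [-149.18, 149.18]. Speed limits (degrees/s): [127.2, 127.2, 159.86, 159.86, 180, 180, 180].

### API

Orientations are given as [roll, pitch, yaw] about the fixed x, y, z axes, in that order (R = Rz(yaw) Ry(pitch) Rx(roll)).
In Python, from rig import arm gives the robot as it stands.
- The arm moves only by the shell command python3 -m jog 'ROWS' [FORCE]. ROWS is JSON, a list of rows, each an object of numbers: "dx", "dy", "dz": the shift along the world's x, y, z in m; "turn": the turn about the world's z in degrees; "fingers": the opening, from 0 (shut) to 1 (fully open). In form: [{"dx": .., "dy": .., "dz": .., "turn": .., "fingers": ..}, ...]. A call has exactly 8 rows; each row is the pose to reach, as a shift and turn from the pose commanded when the call began; what a row does not reach only later rows make up. A row lasts 1/10 s, in which the tool goes at most 50 mm and 8.59 degrees, less where a joint would pass 70% of its speed; a pose out of reach is approached as far as the arm can. A call with a gripper value outside its range is refused whole. The fingers move at their own pace and stop on an object; FORCE is the grip in N (left out, the last holds). Time passes only in rows, so rows that repeat a pose let the fingers close, or fill a call up. It gives the time, the measured TCP pose, the force, the opening and the grip force at its end, in the units of the state.
- arm.sense(): the state, without advancing time (a new reading comes with each control period).
- arm.read_camera(name): name is "scene" or "top" or "wrist"; returns the picture (420x560x3 uint8, red, green, blue); there is no depth.
- arm.camera_params(name): a dict with "K" (3x3 intrinsics, pixels), "R" (3x3) and "t" (3): a world point X has camera coordinates R X + t. Camera axes: x right, y down, z forward; pixel columns grow to the right and rows downward; lengths in mm; the calibration is good to about 2 mm. A picture is of the moment at which its call begins: read the wrist's pose just before it. camera_params takes no time and is no camera call; for the wrist camera it gives the pose at the moment of the call.
- arm.sign_off(): hands the job in; it is judged then, once.
The state is a dict: "time_s": time; "joints": joint angles; "joint_velocities": joint speeds; "joint_efforts": joint torques, N m; "position": TCP position; "tool_rot": TCP orientation; "ft_force": force on the tool from outside, world axes, zero at the start; "wrist_torque": the same for the moment, N m; "opening": finger opening in mm; "grasp_force": force on a finger pad.
Only numpy, scipy, OpenCV 4.12 (cv2) and the standard library are available. Lean on these libraries where they do the work, as an engineer would, in place of code of your own. Each camera call takes 0.05 s, during which the arm holds its last target. There are 200 camera calls.

### The job

The seal of the glazed fragment has set, so take its press apart: slide the hold-down along its track and out at the open end and stand it in the empty part of the fittings tray, put the weight in its felt-lined tray and the pressing board flat on the drying rack, and lay the glazed fragment flat in the cradle on the light pad. Keep the glass level, with no metal on it, and leave the paste jar where it stands.

Things in the scene. Friction and masses are not known exactly. Their poses are not given: they have to be found in the camera images.
- press_jig: Fixed pressing jig; origin: base underside centre. Plywood base 150 (x) x 184 (y) x 12 mm. Felted bed 38 (x) x 104 (y), top 28 up, centred at y -22, carries the stack. Aluminium T-track, 34 wide, along x at y +61, from x -75 (capped) to its open end at x +75 (base edge); channel floor 15 up, top 26 up, slot 11 wide, 1.5 side play.
- hold_down: Aluminium hold-down, captive in the T-track, slides freely. Origin: underside centre of its T-foot (36 x 22 x 5 mm, 2 mm vertical play). Upright block 26 (x) x 24 (y), 12 to 60 up, then a round knob to 70. Toe 16 wide reaches to y -49, 39 to 47 up, over the board, blocking it. Lifts off once its origin is 93 mm along jig +x. 0.11 kg; stands on its foot.
- press_weight: Dark steel weight on top of the stack, 44 (x) x 52 (y) x 24 mm, with a wooden bridge handle along y above it: 14 thick (x), 46 long, from 38 to 51 mm above the origin, on two thin posts at y -16 and +16. Origin: centre of its underside. About 0.45 kg.
- press_board: Brown wooden pressing board with grey felt under it, 60 (x) x 92 (y) x 16 mm, lying on the glazed fragment, under the weight. Origin: centre of its underside. 75 g.
- glazed_fragment: Parchment fragment sealed between glass panes with black edge tape: one rigid plate 54 (x) x 120 (y) x 6 mm at the bottom of the stack. Its long sides overhang the bed by 8 mm; its ends show beyond the board. Origin: centre of its underside. 100 g.
- light_pad: Fixed white light pad, 104 (x) x 156 (y) x 8 mm, with a black plate cradle: two end rests, tops 20 mm above the origin, from y 46 out to y 74 at either end (between them fingers can reach down to the screen at 8 mm); lips, tops 27.5 up, round a space of 68 (x) x 134 (y) mm for the plate. Origin: centre of its underside.
- board_rack: Fixed wooden drying rack: two cross bars 92 mm long (x) at y -34 and +34, tops 22 mm above the origin, on a spine 26 wide, 10 high, along y. The board lies on the bars along y, between two end posts (108 mm clear in y, tops 32 up) and four pegs (76 mm clear in x, tops 33 up). Origin: centre of its underside.
- weight_tray: Fixed wooden tray lined with grey felt, outside 76 (x) x 84 (y) x 20 mm, inside 64 x 72 mm, felt 8 mm above the origin. Origin: centre of its underside.
- fittings_tray: Fixed thin-walled grey plastic tray, outside 90 (x) x 96 (y) x 18 mm, floor 3 mm above the origin. A divider at x -20 parts off a narrow strip with spare bolts; the wide empty part is 60 (x) x 90 (y) mm, centred at x +11.5, y 0. Origin: centre of its underside.
- paste_jar: Bystander: lidded glass jar, 62 mm wide and high, behind the jig. Origin: centre of its underside.
Things that resemble listed ones, but are neither listed nor needed, are in the scene too. Leave any orange or yellow look-alike of the press_weight alone.

How it is judged:
By the outcome, as a careful person would: the job done as asked, in the order asked, and still so for the second after the job is handed in, with the robot touching nothing.
It also fails if it takes over 102 s, if anything falls off the work surface, if the arm or the gripper's body presses on something with over 40 N, if the wrist force passes 120 N, or if a joint passes its speed limit or range.

## Working session

There is one attempt and no reset: what is moved stays moved. The work goes in short steps, Python scripts to look and compute and a shell command to move; the robot and the scene stay as the last step left them, time stands still between calls to the robot, and variables do not carry over. Pictures are saved under pics/ and viewed, at most 14 in all, crops included, and the job is handed in when it is done.

```bash
ls; mkdir -p pics
python3 - <<'E'
from rig import arm
import cv2
s=arm.sense();print(s['time_s'],s['position'],s['tool_rot'],s['opening'])
for n in ['scene','top']:
    im=arm.read_camera(n);cv2.imwrite(f'pics/{n}0.png',im[:,:,::-1])
    p=arm.camera_params(n);print(n,p['K'],p['R'],p['t'])
E
```

```text
pics
0.0 [267.06165542 564.6968472  249.53269118] [-1.79920716e+02  3.47011280e-03  1.54689423e+02] 85.48835478595078
scene [[476.10621045   0.         269.52214534]
 [  0.         476.10621045 214.49484641]
 [  0.           0.           1.        ]] [[ 0.83176386 -0.55493245 -0.01479379]
 [-0.29037625 -0.41221036 -0.86357643]
 [ 0.47312843  0.72258743 -0.50400088]] [-501.869131    225.77710782  804.7265558 ]
top [[459.69586141   0.         287.18841049]
 [  0.         459.69586141 211.47813477]
 [  0.           0.           1.        ]] [[-0.0224242  -0.99924956 -0.0315827 ]
 [-0.99317139  0.02588325 -0.11375697]
 [ 0.11448907  0.02881613 -0.99300649]] [ 28.46266282 594.26371802 965.33171639]
```

View pics/scene0.png

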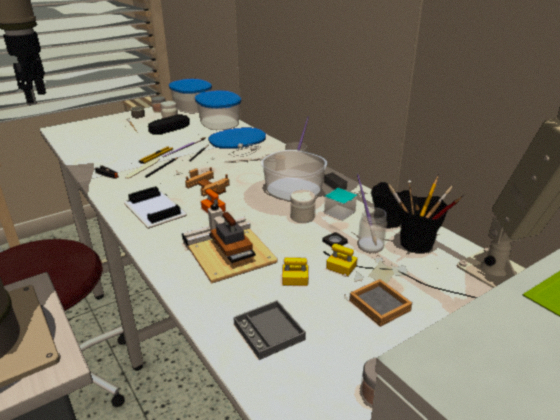

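View pics/top0.png

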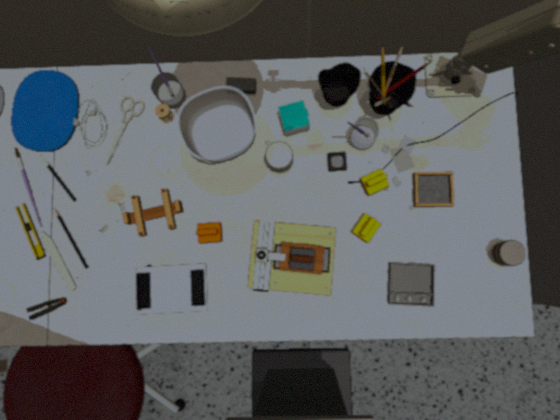

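```bash
cat > h.py <<'E'
import numpy as np,cv2
from rig import arm
def w(p,u,v,z):
    "pixel to world at height z"
    d=p['R'].T@np.linalg.solve(p['K'],[u,v,1.]); c=-p['R'].T@p['t']
    return c+d*(z-c[2])/d[2]
def px(p,X):
    q=p['K']@(p['R']@np.array(X,float)+p['t']); return q[:2]/q[2]
def crop(im,x0,y0,x1,y1,f,name):
    cv2.imwrite('pics/'+name,cv2.resize(im[y0:y1,x0:x1],None,fx=f,fy=f,interpolation=cv2.INTER_CUBIC))
E
python3 - <<'E'
from h import *
a=cv2.imread('pics/top0.png')
a=cv2.convertScaleAbs(a,alpha=1.2,beta=10)
f=6
j=cv2.resize(a[212:302,240:345],None,fx=6,fy=6,interpolation=cv2.INTER_CUBIC) #630x540
cv2.imwrite('pics/jig.png',j)
A=cv2.resize(a[180:320,120:210],None,fx=4,fy=4,interpolation=cv2.INTER_CUBIC) #360x560
B=cv2.resize(a[165:305,375:465],None,fx=4,fy=4,interpolation=cv2.INTER_CUBIC)
cv2.imwrite('pics/ab.png',np.hstack([A,np.zeros((560,20,3),np.uint8),B]))
E
```

```text
(no output)
```

View pics/jig.png

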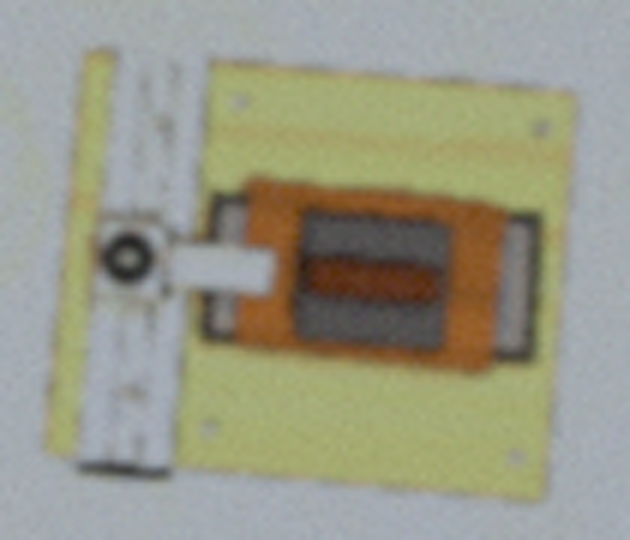

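View pics/ab.png

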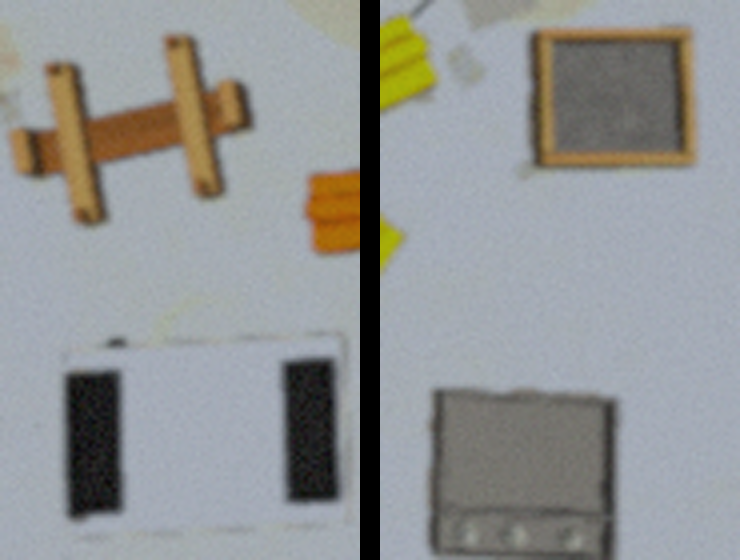

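```bash
cat > m.py <<'E'
from h import *
p=arm.camera_params('top')
def J(u,v): return (240+(u+.5)/6-.5,212+(v+.5)/6-.5)
def A(u,v): return (120+(u+.5)/4-.5,180+(v+.5)/4-.5)
def B(u,v): return (375+(u-380+.5)/4-.5,165+(v+.5)/4-.5)
def quad(name,f,z,pts):  # TL,TR,BR,BL  image -> +x edge is TL-TR; +y is left
    P=np.array([w(p,*f(*q),z)[:2] for q in pts]); c=P.mean(0)
    yv=(P[0]+P[3]-P[1]-P[2])/2; xv=(P[0]+P[1]-P[2]-P[3])/2
    print(name,'c',c.round(1),'size x,y',np.linalg.norm(xv).round(1),np.linalg.norm(yv).round(1),'yaw x',np.degrees(np.arctan2(xv[1],xv[0])).round(1),'yaw y',np.degrees(np.arctan2(-yv[0],yv[1])).round(1))
quad('base',J,12,[(85,48),(578,92),(547,499),(43,458)])
quad('board',J,50,[(250,178),(503,207),(490,370),(237,345)])
quad('weight',J,74,[(302,210),(452,222),(444,349),(295,340)])
quad('handle',J,101,[(308,256),(440,265),(437,300),(303,290)])
quad('glass',J,34,[(212,192),(542,213),(531,360),(203,340)])
print('knob',w(p,*J(128,257),85))
print('toe end',w(p,*J(275,272),62))
quad('barsouter',A,22,[(47,65),(190,37),(222,193),(78,220)])
print('posts',w(p,*A(25,152),32),w(p,*A(232,103),32))
quad('rests',A,27,[(67,372),(335,360),(338,498),(70,516)])
quad('pad',A,8,[(65,352),(342,335),(350,522),(75,538)])
quad('wtray',B,20,[(540,30),(693,29),(694,165),(537,165)])
quad('ftray',B,18,[(434,391),(615,400),(612,557),(431,553)])
E
python3 m.py
```

```text
base c [496.4   7.1] size x,y 149.5 183.3 yaw x -6.5 yaw y -6.2
board c [494.6 -13.9] size x,y 58.1 89.6 yaw x -6.0 yaw y -7.4
weight c [492.4 -15. ] size x,y 44.0 51.5 yaw x -4.8 yaw y -5.3
handle c [492.8 -14.6] size x,y 11.5 44.5 yaw x -8.1 yaw y -5.4
glass c [494.3 -14.5] size x,y 52.7 118.0 yaw x -5.4 yaw y -4.9
knob [501.95433415  68.31548001  85.        ]
toe end [496.09177052  19.09869476  62.        ]
barsouter c [603.4 312.3] size x,y 89.4 81.4 yaw x 12.0 yaw y 9.4
posts [590.69242365 369.5489894   32.        ] [614.84572582 254.8864514   32.        ]
rests c [433.9 271.6] size x,y 75.5 146.4 yaw x 1.6 yaw y 1.9
pad c [433. 274.] size x,y 101.9 153.6 yaw x 3.2 yaw y 2.2
wtray c [ 638.  -308.3] size x,y 75.4 84.3 yaw x -3.8 yaw y -1.4
ftray c [ 434.  -247.2] size x,y 85.0 96.6 yaw x -4.1 yaw y -3.3
```

```bash
python3 -m jog '[{"dx":0.02,"dy":-0.044,"dz":0,"turn":-8,"fingers":0.8},{"dx":0.04,"dy":-0.088,"dz":0,"turn":-16,"fingers":0.8},{"dx":0.06,"dy":-0.132,"dz":0,"turn":-24,"fingers":0.8},{"dx":0.08,"dy":-0.176,"dz":0,"turn":-32,"fingers":0.8},{"dx":0.1,"dy":-0.22,"dz":0,"turn":-40,"fingers":0.8},{"dx":0.12,"dy":-0.264,"dz":0,"turn":-48,"fingers":0.8},{"dx":0.14,"dy":-0.308,"dz":0,"turn":-56,"fingers":0.8},{"dx":0.16,"dy":-0.352,"dz":0,"turn":-64,"fingers":0.8}]' 40
```

```text
time_s: 0.9
position: [427.5, 211.0, 250.2]
tool_rot: [-180.0, -0.0, 90.4]
ft_force: [1.4, -0.4, 1.0]
opening: 68.3
grasp_force: 0.0
```

```bash
python3 -m jog '[{"dx":0.018,"dy":-0.036,"dz":-0.01,"turn":-2,"fingers":0.8},{"dx":0.037,"dy":-0.072,"dz":-0.02,"turn":-4,"fingers":0.8},{"dx":0.056,"dy":-0.108,"dz":-0.03,"turn":-6,"fingers":0.8},{"dx":0.075,"dy":-0.145,"dz":-0.05,"turn":-6.6,"fingers":0.8},{"dx":0.075,"dy":-0.145,"dz":-0.06,"turn":-6.6,"fingers":0.8},{"dx":0.075,"dy":-0.145,"dz":-0.06,"turn":-6.6,"fingers":0.8},{"dx":0.075,"dy":-0.145,"dz":-0.06,"turn":-6.6,"fingers":0.8},{"dx":0.075,"dy":-0.145,"dz":-0.06,"turn":-6.6,"fingers":0.8}]'
python3 - <<'E'
from h import *
p=arm.camera_params('wrist');im=arm.read_camera('wrist');cv2.imwrite('pics/w1.png',im[:,:,::-1])
import pickle;pickle.dump(p,open('w1.pkl','wb'))
for X in [(502.5,68,85),(496.4,7.1,12),(492.5,-14.8,101)]: print(px(p,X))
E
```

```text
time_s: 1.7
position: [502.2, 69.3, 191.0]
tool_rot: [180.0, -0.0, 84.2]
ft_force: [0.0, 0.3, -0.6]
opening: 68.2
grasp_force: 0.0
[279.17056586 217.06569955]
[278.87773551 248.0407215 ]
[277.201935   317.17435413]
```

View pics/w1.png

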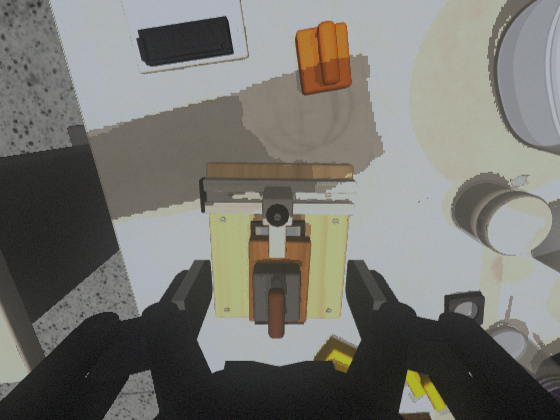

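Run:
```python
from h import *
import pickle
p=pickle.load(open('w1.pkl','rb'))
a=w(p,207,163,12);b=w(p,353,163,12);d=b-a;print(a,b,np.hypot(*d[:2]),np.degrees(np.arctan2(d[1],d[0])))
a=w(p,201,179,26);b=w(p,355,181,26);d=b-a;print(a,b,np.hypot(*d[:2]),np.degrees(np.arctan2(d[1],d[0])))
print('knob',w(p,278,212,85))
# screw holes
g=[w(p,*q,12) for q in [(223,220),(336,220),(333,310),(227,310)]]
print(np.mean(g,0));d=g[1]-g[0];print(np.degrees(np.arctan2(d[1],d[0])))
d=g[2]-g[3];print(np.degrees(np.arctan2(d[1],d[0])))
im=cv2.imread('pics/w1.png');crop(im,190,150,370,270,4,'w1c.png')
```

```text
[433.9474148  107.27884484  12.        ] [579.7964276   92.56495532  12.        ] 146.5893348127728 -5.760759168882441
[428.95808776  94.33227847  26.        ] [578.04449019  77.28025228  26.        ] 150.05841191134363 -6.524953447851358
knob [501.99338409  72.36817866  85.        ]
[495.05979104 -16.51303047  12.        ]
-5.786002776093851
-5.832821643823387
```

View pics/w1c.png

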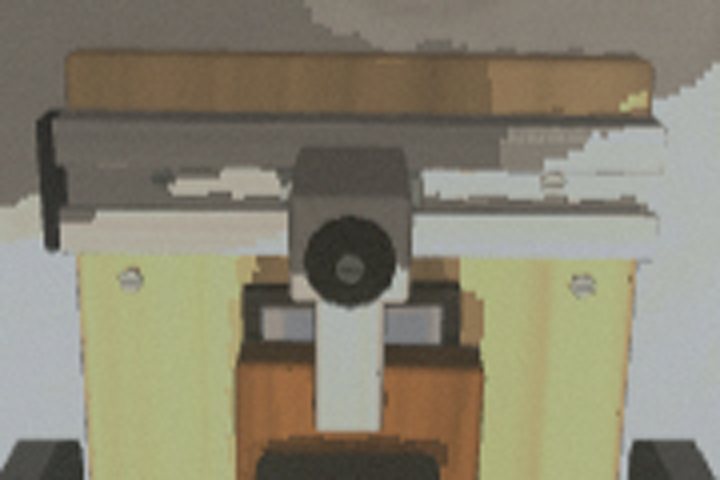

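Run:
```python
from h import *
import pickle
p=pickle.load(open('w1.pkl','rb'))
q=lambda x,y,z:w(p,190+(x+.5)/4-.5,150+(y+.5)/4-.5,z).round(1)
print('track mid edges',q(350,119,26),q(350,255,26))
print('knob',q(350,262,85),q(350,262,83),'block top fwd edge',q(350,302,75),'block top L R',q(290,300,75),q(409,303,75),'toe end',q(348,430,62))
```

```text
track mid edges [502.6  86.5  26. ] [499.1  51.8  26. ]
knob [501.   69.8  85. ] [501.   69.1  83. ] block top fwd edge [499.8  57.5  75. ] block top L R [487.1  59.3  75. ] [512.2  56.1  75. ] toe end [495.6  21.3  62. ]
```

```bash
python3 -m jog '[{"dx":-0.0005,"dy":0,"dz":-0.025,"turn":-0.3,"fingers":0.7},{"dx":-0.0005,"dy":0,"dz":-0.05,"turn":-0.3,"fingers":0.7},{"dx":-0.0005,"dy":0,"dz":-0.075,"turn":-0.3,"fingers":0.7},{"dx":-0.0005,"dy":0,"dz":-0.1,"turn":-0.3,"fingers":0.7},{"dx":-0.0005,"dy":0,"dz":-0.115,"turn":-0.3,"fingers":0.7},{"dx":-0.0005,"dy":0,"dz":-0.12,"turn":-0.3,"fingers":0.7},{"dx":-0.0005,"dy":0,"dz":-0.12,"turn":-0.3,"fingers":0.7},{"dx":-0.0005,"dy":0,"dz":-0.12,"turn":-0.3,"fingers":0.7}]' 40
```

```text
time_s: 2.55
position: [502.3, 68.4, 71.4]
tool_rot: [179.9, -0.0, 83.8]
ft_force: [0.4, -0.1, -0.5]
opening: 60.0
grasp_force: 0.0
```

```bash
python3 -m jog '[{"dx":-0.001,"dy":0.0005,"dz":-0.012,"turn":0,"fingers":0.7},{"dx":-0.001,"dy":0.0005,"dz":-0.012,"turn":0,"fingers":0.5},{"dx":-0.001,"dy":0.0005,"dz":-0.012,"turn":0,"fingers":0.4},{"dx":-0.001,"dy":0.0005,"dz":-0.012,"turn":0,"fingers":0.2},{"dx":-0.001,"dy":0.0005,"dz":-0.012,"turn":0,"fingers":0.2},{"dx":-0.001,"dy":0.0005,"dz":-0.012,"turn":0,"fingers":0.2},{"dx":-0.001,"dy":0.0005,"dz":-0.012,"turn":0,"fingers":0.2},{"dx":-0.001,"dy":0.0005,"dz":-0.012,"turn":0,"fingers":0.2}]' 40
```

```text
time_s: 3.35
position: [500.9, 68.5, 58.5]
tool_rot: [180.0, -0.0, 83.8]
ft_force: [-0.1, -0.7, 1.0]
opening: 25.4
grasp_force: 39.9
```

```bash
python3 -m jog '[{"dx":0.005,"dy":-0.0005,"dz":0.001,"turn":0,"fingers":0.2},{"dx":0.010,"dy":-0.0011,"dz":0.001,"turn":0,"fingers":0.2},{"dx":0.015,"dy":-0.0016,"dz":0.001,"turn":0,"fingers":0.2},{"dx":0.020,"dy":-0.0022,"dz":0.001,"turn":0,"fingers":0.2},{"dx":0.025,"dy":-0.0027,"dz":0.001,"turn":0,"fingers":0.2},{"dx":0.030,"dy":-0.0033,"dz":0.001,"turn":0,"fingers":0.2},{"dx":0.035,"dy":-0.0038,"dz":0.001,"turn":0,"fingers":0.2},{"dx":0.040,"dy":-0.0044,"dz":0.001,"turn":0,"fingers":0.2}]'
```

```text
time_s: 4.15
position: [541.1, 64.0, 59.3]
tool_rot: [180.0, 0.0, 83.8]
ft_force: [0.1, 0.7, -1.3]
opening: 25.5
grasp_force: 39.6
```

Free sliding. Continue to 100 mm in total.

```bash
python3 -m jog '[{"dx":0.008,"dy":-0.0009,"dz":0,"turn":0,"fingers":0.2},{"dx":0.016,"dy":-0.0018,"dz":0,"turn":0,"fingers":0.2},{"dx":0.024,"dy":-0.0026,"dz":0,"turn":0,"fingers":0.2},{"dx":0.032,"dy":-0.0035,"dz":0,"turn":0,"fingers":0.2},{"dx":0.040,"dy":-0.0044,"dz":0,"turn":0,"fingers":0.2},{"dx":0.048,"dy":-0.0053,"dz":0,"turn":0,"fingers":0.2},{"dx":0.056,"dy":-0.0062,"dz":0,"turn":0,"fingers":0.2},{"dx":0.060,"dy":-0.0066,"dz":0,"turn":0,"fingers":0.2}]'
```

```text
time_s: 4.95
position: [601.5, 57.3, 59.3]
tool_rot: [180.0, 0.0, 83.8]
ft_force: [0.4, -0.7, -1.0]
opening: 25.6
grasp_force: 39.6
```

```bash
python3 -m jog '[{"dx":0,"dy":0,"dz":0.02,"turn":0,"fingers":0.2},{"dx":0,"dy":0,"dz":0.05,"turn":0,"fingers":0.2},{"dx":0,"dy":0,"dz":0.08,"turn":0,"fingers":0.2},{"dx":-0.012,"dy":-0.022,"dz":0.1,"turn":0,"fingers":0.2},{"dx":-0.032,"dy":-0.06,"dz":0.1,"turn":1,"fingers":0.2},{"dx":-0.052,"dy":-0.098,"dz":0.1,"turn":2,"fingers":0.2},{"dx":-0.072,"dy":-0.136,"dz":0.1,"turn":2.5,"fingers":0.2},{"dx":-0.092,"dy":-0.174,"dz":0.1,"turn":2.5,"fingers":0.2}]'
python3 -m jog '[{"dx":-0.020,"dy":-0.038,"dz":0,"turn":0,"fingers":0.2},{"dx":-0.040,"dy":-0.076,"dz":0,"turn":0,"fingers":0.2},{"dx":-0.0565,"dy":-0.105,"dz":0,"turn":0,"fingers":0.2},{"dx":-0.0625,"dy":-0.1145,"dz":-0.01,"turn":0,"fingers":0.2},{"dx":-0.0625,"dy":-0.1145,"dz":-0.04,"turn":0,"fingers":0.2},{"dx":-0.0625,"dy":-0.1145,"dz":-0.065,"turn":0,"fingers":0.2},{"dx":-0.0625,"dy":-0.1145,"dz":-0.075,"turn":0,"fingers":0.2},{"dx":-0.0625,"dy":-0.1145,"dz":-0.075,"turn":0,"fingers":0.2}]'
python3 - <<'E'
from h import *
import pickle
p=arm.camera_params('wrist');im=arm.read_camera('wrist');cv2.imwrite('pics/w2.png',im[:,:,::-1]);pickle.dump(p,open('w2.pkl','wb'))
E
```

```text
time_s: 5.75
position: [507.8, -117.9, 159.5]
tool_rot: [180.0, -0.0, 86.3]
ft_force: [1.3, -0.2, -0.7]
opening: 25.6
grasp_force: 39.7
time_s: 6.55
position: [445.5, -230.8, 83.5]
tool_rot: [-179.9, -0.0, 86.3]
ft_force: [0.7, 0.2, -1.5]
opening: 25.6
grasp_force: 39.7
```

View pics/w2.png

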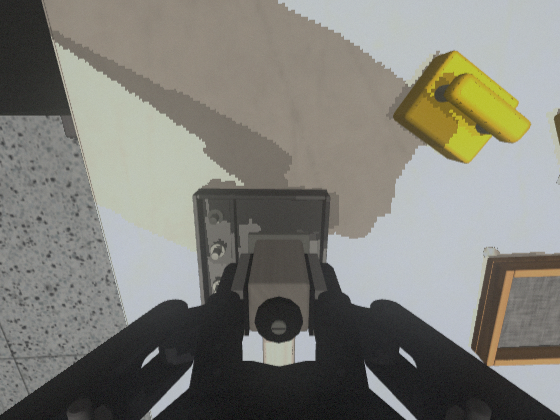

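```bash
python3 -m jog '[{"dx":0.0005,"dy":0,"dz":-0.015,"turn":0,"fingers":0.2},{"dx":0.0005,"dy":0,"dz":-0.028,"turn":0,"fingers":0.2},{"dx":0.0005,"dy":0,"dz":-0.034,"turn":0,"fingers":0.2},{"dx":0.0005,"dy":0,"dz":-0.035,"turn":0,"fingers":0.2},{"dx":0.0005,"dy":0,"dz":-0.036,"turn":0,"fingers":0.2},{"dx":0.0005,"dy":0,"dz":-0.037,"turn":0,"fingers":0.2},{"dx":0.0005,"dy":0,"dz":-0.0375,"turn":0,"fingers":0.2},{"dx":0.0005,"dy":0,"dz":-0.0375,"turn":0,"fingers":0.2}]'
```

```text
time_s: 7.4
position: [446.8, -231.0, 47.0]
tool_rot: [180.0, 0.0, 86.3]
ft_force: [0.3, 0.2, -1.7]
opening: 25.4
grasp_force: 39.7
```

```bash
python3 -m jog '[{"dx":0,"dy":0,"dz":-0.0003,"turn":0,"fingers":0.2},{"dx":0,"dy":0,"dz":-0.0006,"turn":0,"fingers":0.2},{"dx":0,"dy":0,"dz":-0.0009,"turn":0,"fingers":0.2},{"dx":0,"dy":0,"dz":-0.0012,"turn":0,"fingers":0.2},{"dx":0,"dy":0,"dz":-0.0015,"turn":0,"fingers":0.2},{"dx":0,"dy":0,"dz":-0.0015,"turn":0,"fingers":0.2},{"dx":0,"dy":0,"dz":-0.0015,"turn":0,"fingers":0.2},{"dx":0,"dy":0,"dz":-0.0015,"turn":0,"fingers":0.2}]'
```

```text
time_s: 8.2
position: [446.9, -231.1, 46.5]
tool_rot: [180.0, -0.0, 86.3]
ft_force: [-5.9, 3.4, 18.6]
opening: 25.7
grasp_force: 42.4
```

```bash
python3 -m jog '[{"dx":0,"dy":0,"dz":0.0008,"turn":0,"fingers":0.25},{"dx":0,"dy":0,"dz":0.0008,"turn":0,"fingers":0.5},{"dx":0,"dy":0,"dz":0.0008,"turn":0,"fingers":0.6},{"dx":0,"dy":0,"dz":0.0008,"turn":0,"fingers":0.6},{"dx":0,"dy":0,"dz":0.02,"turn":0,"fingers":0.6},{"dx":0,"dy":0,"dz":0.05,"turn":0,"fingers":0.6},{"dx":0,"dy":0,"dz":0.08,"turn":0,"fingers":0.6},{"dx":0,"dy":0,"dz":0.12,"turn":0,"fingers":0.6}]'
```

```text
time_s: 9.0
position: [445.9, -230.7, 165.5]
tool_rot: [-179.9, -0.0, 86.3]
ft_force: [0.4, -0.1, 0.1]
opening: 51.2
grasp_force: 0.0
```

```bash
python3 -m jog '[{"dx":0.009,"dy":0.043,"dz":0,"turn":-2.6,"fingers":0.6},{"dx":0.018,"dy":0.086,"dz":0,"turn":-2.6,"fingers":0.6},{"dx":0.027,"dy":0.129,"dz":0,"turn":-2.6,"fingers":0.6},{"dx":0.036,"dy":0.172,"dz":-0.005,"turn":-2.6,"fingers":0.6},{"dx":0.043,"dy":0.205,"dz":-0.01,"turn":-2.6,"fingers":0.6},{"dx":0.046,"dy":0.2165,"dz":-0.015,"turn":-2.6,"fingers":0.6},{"dx":0.046,"dy":0.2165,"dz":-0.02,"turn":-2.6,"fingers":0.6},{"dx":0.046,"dy":0.2165,"dz":-0.02,"turn":-2.6,"fingers":0.6}]' 60
python3 - <<'E'
from h import *
import pickle
p=arm.camera_params('wrist');im=arm.read_camera('wrist');cv2.imwrite('pics/w3.png',im[:,:,::-1]);pickle.dump(p,open('w3.pkl','wb'))
print(px(p,(492.6,-14.5,101)),arm.sense()['position'])
t=cv2.imread('pics/top0.png')
im=arm.read_camera('top')[:,:,::-1]
crop(im,380,160,470,310,1,'t3.png')
E
```

```text
time_s: 9.8
position: [492.1, -16.0, 144.6]
tool_rot: [-179.9, 0.1, 83.6]
ft_force: [0.5, -1.3, -0.6]
opening: 51.4
grasp_force: 0.0
[279.62347357 246.29192221] [492.2625842  -16.36416596 145.00491245]
```

View pics/w3.png

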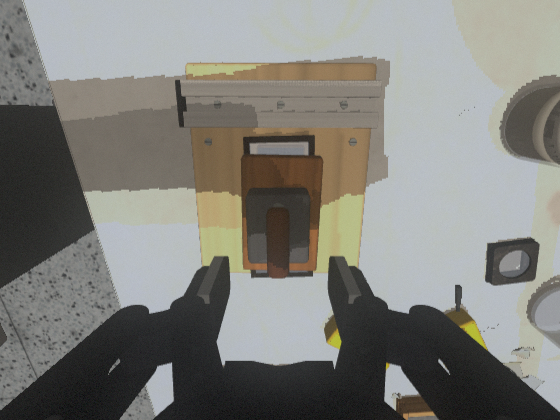

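```bash
python3 -m jog '[{"dx":0,"dy":0.001,"dz":-0.02,"turn":0,"fingers":0.6},{"dx":0,"dy":0.002,"dz":-0.04,"turn":0,"fingers":0.5},{"dx":0,"dy":0.002,"dz":-0.048,"turn":0,"fingers":0.4},{"dx":0,"dy":0.002,"dz":-0.048,"turn":0,"fingers":0.25},{"dx":0,"dy":0.002,"dz":-0.048,"turn":0,"fingers":0.1},{"dx":0,"dy":0.002,"dz":-0.048,"turn":0,"fingers":0.05},{"dx":0,"dy":0.002,"dz":-0.048,"turn":0,"fingers":0.05},{"dx":0,"dy":0.002,"dz":-0.048,"turn":0,"fingers":0.05}]' 60
```

```text
time_s: 10.7
position: [492.9, -12.6, 97.8]
tool_rot: [180.0, -0.0, 83.7]
ft_force: [-1.1, 0.2, -0.2]
opening: 12.9
grasp_force: 61.0
```

```bash
python3 -m jog '[{"dx":0,"dy":0,"dz":0.01,"turn":0,"fingers":0.05},{"dx":0,"dy":0,"dz":0.03,"turn":0,"fingers":0.05},{"dx":0,"dy":0,"dz":0.055,"turn":0,"fingers":0.05},{"dx":0.008,"dy":-0.016,"dz":0.065,"turn":0,"fingers":0.05},{"dx":0.024,"dy":-0.049,"dz":0.065,"turn":1,"fingers":0.05},{"dx":0.040,"dy":-0.082,"dz":0.065,"turn":2,"fingers":0.05},{"dx":0.056,"dy":-0.114,"dz":0.065,"turn":3,"fingers":0.05},{"dx":0.073,"dy":-0.148,"dz":0.065,"turn":3.8,"fingers":0.05}]'
python3 -m jog '[{"dx":0.016,"dy":-0.033,"dz":0,"turn":0,"fingers":0.05},{"dx":0.033,"dy":-0.066,"dz":0,"turn":0,"fingers":0.05},{"dx":0.049,"dy":-0.099,"dz":0,"turn":0,"fingers":0.05},{"dx":0.064,"dy":-0.130,"dz":0,"turn":0,"fingers":0.05},{"dx":0.0725,"dy":-0.1465,"dz":-0.01,"turn":0,"fingers":0.05},{"dx":0.0725,"dy":-0.1465,"dz":-0.03,"turn":0,"fingers":0.05},{"dx":0.0725,"dy":-0.1465,"dz":-0.045,"turn":0,"fingers":0.05},{"dx":0.0725,"dy":-0.1465,"dz":-0.045,"turn":0,"fingers":0.05}]'
python3 - <<'E'
from h import *
import pickle
p=arm.camera_params('wrist');im=arm.read_camera('wrist');cv2.imwrite('pics/w4.png',im[:,:,::-1]);pickle.dump(p,open('w4.pkl','wb'))
E
```

```text
time_s: 11.5
position: [566.3, -161.2, 163.1]
tool_rot: [180.0, -0.0, 87.6]
ft_force: [-0.2, 0.8, -4.1]
opening: 12.9
grasp_force: 60.5
time_s: 12.3
position: [637.1, -305.4, 114.8]
tool_rot: [-179.8, -0.1, 87.5]
ft_force: [-0.2, 0.7, -3.9]
opening: 12.8
grasp_force: 60.4
```

View pics/w4.png

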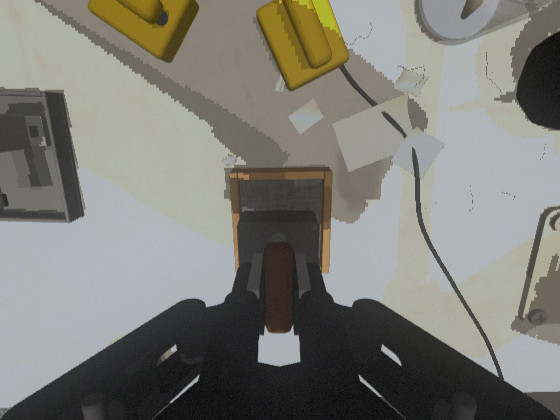

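```bash
python3 -m jog '[{"dx":0.001,"dy":-0.001,"dz":-0.02,"turn":0,"fingers":0.05},{"dx":0.001,"dy":-0.001,"dz":-0.04,"turn":0,"fingers":0.05},{"dx":0.001,"dy":-0.001,"dz":-0.052,"turn":0,"fingers":0.05},{"dx":0.001,"dy":-0.001,"dz":-0.056,"turn":0,"fingers":0.05},{"dx":0.001,"dy":-0.001,"dz":-0.057,"turn":0,"fingers":0.05},{"dx":0.001,"dy":-0.001,"dz":-0.058,"turn":0,"fingers":0.05},{"dx":0.001,"dy":-0.001,"dz":-0.058,"turn":0,"fingers":0.05},{"dx":0.001,"dy":-0.001,"dz":-0.058,"turn":0,"fingers":0.05}]'
```

```text
time_s: 13.15
position: [639.5, -308.2, 60.1]
tool_rot: [179.9, 0.0, 87.5]
ft_force: [-0.6, -0.0, -3.5]
opening: 12.8
grasp_force: 60.4
```

```bash
python3 -m jog '[{"dx":0,"dy":0,"dz":-0.001,"turn":0,"fingers":0.05},{"dx":0,"dy":0,"dz":-0.002,"turn":0,"fingers":0.05},{"dx":0,"dy":0,"dz":-0.0025,"turn":0,"fingers":0.05},{"dx":0,"dy":0,"dz":-0.003,"turn":0,"fingers":0.05},{"dx":0,"dy":0,"dz":-0.0035,"turn":0,"fingers":0.05},{"dx":0,"dy":0,"dz":-0.0035,"turn":0,"fingers":0.05},{"dx":0,"dy":0,"dz":-0.0035,"turn":0,"fingers":0.05},{"dx":0,"dy":0,"dz":-0.0035,"turn":0,"fingers":0.05}]'
```

```text
time_s: 13.95
position: [639.2, -308.0, 56.0]
tool_rot: [180.0, -0.0, 87.5]
ft_force: [-1.9, 0.7, -0.7]
opening: 13.0
grasp_force: 60.9
```

```bash
python3 -m jog '[{"dx":0,"dy":0,"dz":-0.0004,"turn":0,"fingers":0.1},{"dx":0,"dy":0,"dz":-0.0004,"turn":0,"fingers":0.3},{"dx":0,"dy":0,"dz":0,"turn":0,"fingers":0.5},{"dx":0,"dy":0,"dz":0,"turn":0,"fingers":0.5},{"dx":0,"dy":0,"dz":0.02,"turn":0,"fingers":0.5},{"dx":0,"dy":0,"dz":0.05,"turn":0,"fingers":0.7},{"dx":0,"dy":0,"dz":0.08,"turn":0,"fingers":0.9},{"dx":-0.01,"dy":0.02,"dz":0.11,"turn":0,"fingers":0.9}]'
```

```text
time_s: 14.75
position: [628.9, -290.5, 167.0]
tool_rot: [180.0, 0.1, 87.3]
ft_force: [0.8, 0.4, 0.5]
opening: 77.3
grasp_force: 0.0
```

```bash
python3 -m jog '[{"dx":-0.018,"dy":0.037,"dz":0,"turn":-3.8,"fingers":0.9},{"dx":-0.037,"dy":0.076,"dz":0,"turn":-3.8,"fingers":0.9},{"dx":-0.056,"dy":0.115,"dz":0,"turn":-3.8,"fingers":0.9},{"dx":-0.075,"dy":0.154,"dz":0,"turn":-3.8,"fingers":0.9},{"dx":-0.094,"dy":0.193,"dz":0,"turn":-3.8,"fingers":0.9},{"dx":-0.113,"dy":0.232,"dz":0,"turn":-3.8,"fingers":0.9},{"dx":-0.130,"dy":0.266,"dz":-0.01,"turn":-3.8,"fingers":0.9},{"dx":-0.134,"dy":0.274,"dz":-0.03,"turn":-3.8,"fingers":0.9}]' 30
python3 -m jog '[{"dx":0,"dy":0,"dz":-0.015,"turn":0,"fingers":0.9},{"dx":0,"dy":0,"dz":-0.03,"turn":0,"fingers":0.9},{"dx":0,"dy":0,"dz":-0.045,"turn":0,"fingers":0.9},{"dx":0,"dy":0,"dz":-0.05,"turn":0,"fingers":0.9},{"dx":0,"dy":0,"dz":-0.05,"turn":0,"fingers":0.9},{"dx":0,"dy":0,"dz":-0.05,"turn":0,"fingers":0.9},{"dx":0,"dy":0,"dz":-0.05,"turn":0,"fingers":0.9},{"dx":0,"dy":0,"dz":-0.05,"turn":0,"fingers":0.9}]'
python3 - <<'E'
from h import *
import pickle
print(arm.sense()['position'])
p=arm.camera_params('wrist');im=arm.read_camera('wrist');cv2.imwrite('pics/w5.png',im[:,:,::-1]);pickle.dump(p,open('w5.pkl','wb'))
E
```

```text
time_s: 15.55
position: [494.9, -9.7, 136.9]
tool_rot: [179.8, -0.2, 84.0]
ft_force: [-0.2, -1.3, -0.3]
opening: 77.2
grasp_force: 0.0
time_s: 16.35
position: [495.6, -14.0, 86.4]
tool_rot: [179.9, -0.0, 83.7]
ft_force: [-0.0, -0.1, 0.4]
opening: 77.0
grasp_force: 0.0
[495.62062397 -13.96570512  86.43831195]
```

View pics/w5.png

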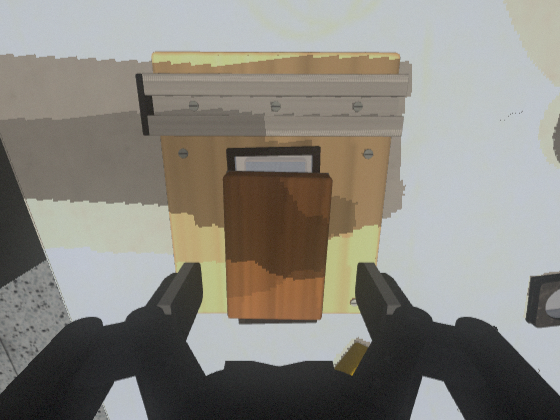

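Run:
```python
from h import *
import pickle
p=pickle.load(open('w5.pkl','rb'))
def f(n,z,pts):
    P=[w(p,*q,z)[:2] for q in pts];d=P[1]-P[0];e=P[2]-P[3];l=P[0]-P[3]
    print(n,np.mean(P,0).round(1),[np.hypot(*v).round(1) for v in (d,e,l)],[np.degrees(np.arctan2(v[1],v[0])).round(1) for v in (d,e)],np.degrees(np.arctan2(-l[0],l[1])).round(1))
f('board',50,[(223,173),(331,178),(323,321),(228,318)])
f('glass end',34,[(227,149),(320,147),(320,147),(227,149)])
f('holes',12,[(183,153),(368,154),(355,301),(196,301)])
```

```text
board [494.1 -13.4] [np.float64(58.2), np.float64(60.0), np.float64(92.2)] [np.float64(-9.0), np.float64(-8.5)] -7.5
glass end [499.   45.3] [np.float64(53.5), np.float64(53.5), np.float64(0.0)] [np.float64(-5.1), np.float64(-5.1)] -0.0
holes [493.1 -16.1] [np.float64(120.4), np.float64(121.4), np.float64(111.8)] [np.float64(-6.6), np.float64(-6.4)] -6.7
```

```bash
python3 -m jog '[{"dx":-0.0012,"dy":0,"dz":-0.015,"turn":-1.9,"fingers":0.9},{"dx":-0.0012,"dy":0,"dz":-0.03,"turn":-1.9,"fingers":0.9},{"dx":-0.0012,"dy":0,"dz":-0.038,"turn":-1.9,"fingers":0.9},{"dx":-0.0012,"dy":0,"dz":-0.039,"turn":-1.9,"fingers":0.85},{"dx":-0.0012,"dy":0,"dz":-0.039,"turn":-1.9,"fingers":0.8},{"dx":-0.0012,"dy":0,"dz":-0.039,"turn":-1.9,"fingers":0.75},{"dx":-0.0012,"dy":0,"dz":-0.039,"turn":-1.9,"fingers":0.65},{"dx":-0.0012,"dy":0,"dz":-0.039,"turn":-1.9,"fingers":0.6}]' 30
python3 -m jog '[{"dx":0,"dy":0,"dz":0,"turn":0,"fingers":0.6},{"dx":0,"dy":0,"dz":0,"turn":0,"fingers":0.6},{"dx":0,"dy":0,"dz":0,"turn":0,"fingers":0.6},{"dx":0,"dy":0,"dz":0,"turn":0,"fingers":0.6},{"dx":0,"dy":0,"dz":0.001,"turn":0,"fingers":0.6},{"dx":0,"dy":0,"dz":0.002,"turn":0,"fingers":0.6},{"dx":0,"dy":0,"dz":0.004,"turn":0,"fingers":0.6},{"dx":0,"dy":0,"dz":0.006,"turn":0,"fingers":0.6}]'
```

```text
time_s: 17.2
position: [494.6, -14.0, 47.7]
tool_rot: [179.9, -0.0, 81.8]
ft_force: [-1.3, -0.6, 5.7]
opening: 59.4
grasp_force: 32.7
time_s: 18.0
position: [493.9, -14.0, 53.0]
tool_rot: [-180.0, 0.0, 81.8]
ft_force: [-0.3, 0.2, -1.4]
opening: 59.2
grasp_force: 32.5
```

```bash
python3 -m jog '[{"dx":0,"dy":0,"dz":0.02,"turn":0,"fingers":0.6},{"dx":0,"dy":0,"dz":0.05,"turn":0,"fingers":0.6},{"dx":0.006,"dy":0.018,"dz":0.075,"turn":2,"fingers":0.6},{"dx":0.018,"dy":0.052,"dz":0.085,"turn":5,"fingers":0.6},{"dx":0.031,"dy":0.092,"dz":0.085,"turn":8,"fingers":0.6},{"dx":0.044,"dy":0.132,"dz":0.085,"turn":12,"fingers":0.6},{"dx":0.057,"dy":0.172,"dz":0.085,"turn":16,"fingers":0.6},{"dx":0.070,"dy":0.210,"dz":0.085,"turn":19.8,"fingers":0.6}]'
python3 -m jog '[{"dx":0.013,"dy":0.039,"dz":0,"turn":0,"fingers":0.6},{"dx":0.026,"dy":0.078,"dz":0,"turn":0,"fingers":0.6},{"dx":0.036,"dy":0.108,"dz":0,"turn":0,"fingers":0.6},{"dx":0.039,"dy":0.116,"dz":-0.01,"turn":0,"fingers":0.6},{"dx":0.039,"dy":0.116,"dz":-0.03,"turn":0,"fingers":0.6},{"dx":0.039,"dy":0.116,"dz":-0.05,"turn":0,"fingers":0.6},{"dx":0.039,"dy":0.116,"dz":-0.05,"turn":0,"fingers":0.6},{"dx":0.039,"dy":0.116,"dz":-0.05,"turn":0,"fingers":0.6}]'
python3 - <<'E'
from h import *
import pickle
print(arm.sense()['position'])
p=arm.camera_params('wrist');im=arm.read_camera('wrist');cv2.imwrite('pics/w6.png',im[:,:,::-1]);pickle.dump(p,open('w6.pkl','wb'))
E
```

```text
time_s: 18.8
position: [564.2, 198.1, 137.9]
tool_rot: [180.0, -0.0, 101.8]
ft_force: [0.9, -0.6, 0.9]
opening: 59.5
grasp_force: 32.8
time_s: 19.6
position: [603.0, 311.3, 87.9]
tool_rot: [-180.0, 0.0, 101.6]
ft_force: [1.2, 0.1, -0.3]
opening: 59.6
grasp_force: 32.7
[602.99004172 311.3206041   87.93764343]
```

View pics/w6.png

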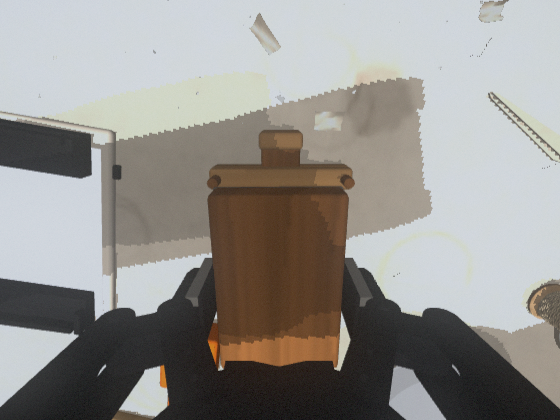

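Run:
```python
from h import *
import pickle
p=pickle.load(open('w6.pkl','rb'))
c=np.array([603,311.3]);a=np.radians(11.6);R=np.array([[np.cos(a),np.sin(a)],[-np.sin(a),np.cos(a)]])
for n,q,z in [('post inner',(281,150),32),('bar far edge',(281,166),22),('bar near edge',(281,187),22),('pegL',(214,179),33),('pegR',(347,179),33),('board far L',(209,194),69),('far R',(348,194),69)]:
    print(n,(R@(w(p,*q,z)[:2]-c)).round(1))
```

```text
post inner [ 1.2 57.8]
bar far edge [ 1.3 46.7]
bar near edge [ 1.3 33.1]
pegL [-39.1  40.7]
pegR [40.9 40.7]
board far L [-34.3  40.9]
far R [33.6 40.9]
```

```bash
python3 -m jog '[{"dx":0.0005,"dy":0.0026,"dz":-0.015,"turn":0,"fingers":0.6},{"dx":0.0005,"dy":0.0026,"dz":-0.03,"turn":0,"fingers":0.6},{"dx":0.0005,"dy":0.0026,"dz":-0.042,"turn":0,"fingers":0.6},{"dx":0.0005,"dy":0.0026,"dz":-0.048,"turn":0,"fingers":0.6},{"dx":0.0005,"dy":0.0026,"dz":-0.05,"turn":0,"fingers":0.6},{"dx":0.0005,"dy":0.0026,"dz":-0.051,"turn":0,"fingers":0.6},{"dx":0.0005,"dy":0.0026,"dz":-0.052,"turn":0,"fingers":0.6},{"dx":0.0005,"dy":0.0026,"dz":-0.052,"turn":0,"fingers":0.6}]'
```

```text
time_s: 20.45
position: [603.8, 314.7, 36.2]
tool_rot: [180.0, -0.0, 101.6]
ft_force: [-0.4, 0.6, -1.0]
opening: 59.3
grasp_force: 32.8
```

```bash
python3 -m jog '[{"dx":0,"dy":0,"dz":-0.0003,"turn":0,"fingers":0.6},{"dx":0,"dy":0,"dz":-0.0006,"turn":0,"fingers":0.6},{"dx":0,"dy":0,"dz":-0.0009,"turn":0,"fingers":0.6},{"dx":0,"dy":0,"dz":-0.0012,"turn":0,"fingers":0.6},{"dx":0,"dy":0,"dz":-0.0012,"turn":0,"fingers":0.6},{"dx":0,"dy":0,"dz":-0.0012,"turn":0,"fingers":0.6},{"dx":0,"dy":0,"dz":-0.0012,"turn":0,"fingers":0.6},{"dx":0,"dy":0,"dz":-0.0012,"turn":0,"fingers":0.6}]'
```

```text
time_s: 21.25
position: [603.7, 314.8, 35.8]
tool_rot: [180.0, -0.0, 101.6]
ft_force: [-3.8, -1.6, 8.4]
opening: 59.1
grasp_force: 33.8
```

```bash
python3 -m jog '[{"dx":0,"dy":0,"dz":0.0003,"turn":0,"fingers":0.75},{"dx":0,"dy":0,"dz":0.0003,"turn":0,"fingers":0.9},{"dx":0,"dy":0,"dz":0.0003,"turn":0,"fingers":0.9},{"dx":0,"dy":0,"dz":0.0003,"turn":0,"fingers":0.9},{"dx":0,"dy":0,"dz":0.02,"turn":0,"fingers":0.9},{"dx":0,"dy":0,"dz":0.05,"turn":0,"fingers":0.9},{"dx":0,"dy":0,"dz":0.08,"turn":0,"fingers":0.9},{"dx":0,"dy":0,"dz":0.11,"turn":0,"fingers":0.9}]'
python3 - <<'E'
from h import *
import pickle
print(arm.sense()['position'])
p=arm.camera_params('wrist');im=arm.read_camera('wrist');cv2.imwrite('pics/w7.png',im[:,:,::-1]);pickle.dump(p,open('w7.pkl','wb'))
cv2.imwrite('pics/t7.png',arm.read_camera('top')[:,:,::-1])
E
```

```text
time_s: 22.05
position: [603.4, 314.5, 145.7]
tool_rot: [-180.0, 0.0, 101.6]
ft_force: [0.7, -0.1, -0.4]
opening: 76.9
grasp_force: 0.0
[603.41351124 314.50960281 145.68072622]
```

View pics/w7.png

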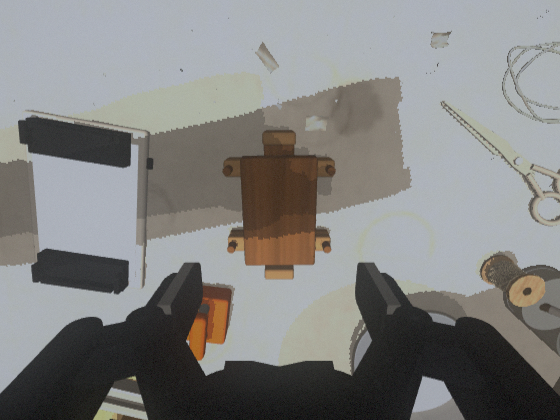

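Run:
```python
from h import *
import pickle
def rects(p,im,box,thr,z,amin):
    x0,y0,x1,y1=box
    g=cv2.cvtColor(im,cv2.COLOR_BGR2GRAY)[y0:y1,x0:x1]
    g=cv2.resize(g,None,fx=4,fy=4,interpolation=cv2.INTER_CUBIC)
    cs,_=cv2.findContours((g<thr).astype(np.uint8),cv2.RETR_EXTERNAL,cv2.CHAIN_APPROX_NONE)
    for c in cs:
        if cv2.contourArea(c)<amin: continue
        W=np.array([w(p,x0+(u+.5)/4-.5,y0+(v+.5)/4-.5,z)[:2] for u,v in c[:,0]],np.float32)
        r=cv2.minAreaRect(W);print('  ',np.round(r[0],1),np.round(r[1],1),round(r[2],1))
pt=arm.camera_params('top')
t0=cv2.imread('pics/top0.png');t7=cv2.imread('pics/t7.png')
print('rests top');rects(pt,t0,(125,255,215,320),60,25,500)
p7=pickle.load(open('w7.pkl','rb'));w7=cv2.imread('pics/w7.png')
print('rests w7');rects(p7,w7,(5,100,145,300),70,25,5000)
for th in (60,80,100):
    print('glass top',th);rects(pt,t7,(262,225,340,290),th,34,800)
crop(t7,235,205,345,305,6,'t7c.png')
```

```text
rests top
   [430.8 332.1] [77. 29.] 1.9
   [435.8 213. ] [75.2 27.2] 1.8
rests w7
   [437.8 221. ] [86.1 35.9] 1.9
   [433.7 337.9] [86.3 28.4] 2.0
glass top 60
glass top 80
   [494.5 -14. ] [120.   54.3] 84.9
glass top 100
   [494.5 -13.8] [122.8  56.5] 84.7
```

View pics/t7c.png

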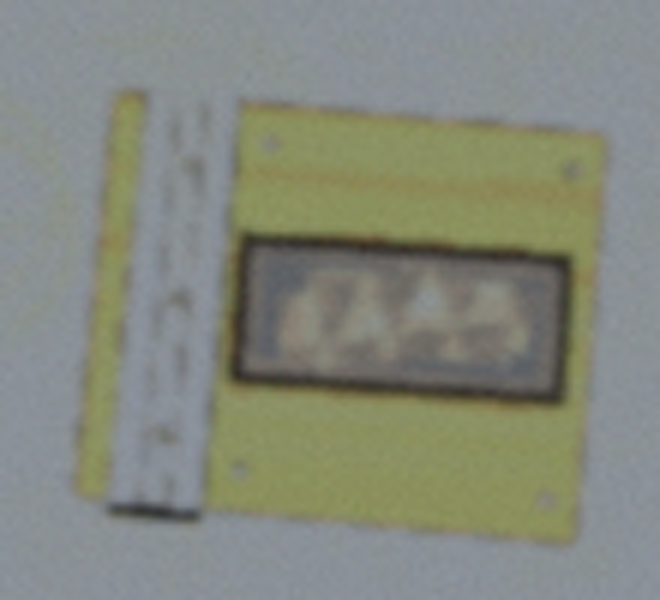

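```bash
python3 -m jog '[{"dx":-0.013,"dy":-0.039,"dz":0,"turn":-3,"fingers":0.82},{"dx":-0.026,"dy":-0.079,"dz":0,"turn":-6,"fingers":0.82},{"dx":-0.039,"dy":-0.119,"dz":0,"turn":-9,"fingers":0.82},{"dx":-0.053,"dy":-0.159,"dz":0,"turn":-12,"fingers":0.82},{"dx":-0.066,"dy":-0.199,"dz":0,"turn":-15,"fingers":0.82},{"dx":-0.079,"dy":-0.239,"dz":0,"turn":-16.7,"fingers":0.82},{"dx":-0.092,"dy":-0.278,"dz":0,"turn":-16.7,"fingers":0.82},{"dx":-0.103,"dy":-0.310,"dz":0,"turn":-16.7,"fingers":0.82}]' 35
python3 -m jog '[{"dx":-0.006,"dy":-0.0185,"dz":-0.01,"turn":0,"fingers":0.82},{"dx":-0.006,"dy":-0.0185,"dz":-0.035,"turn":0,"fingers":0.82},{"dx":-0.006,"dy":-0.0185,"dz":-0.06,"turn":0,"fingers":0.82},{"dx":-0.006,"dy":-0.0185,"dz":-0.08,"turn":0,"fingers":0.82},{"dx":-0.006,"dy":-0.0185,"dz":-0.085,"turn":0,"fingers":0.82},{"dx":-0.006,"dy":-0.0185,"dz":-0.085,"turn":0,"fingers":0.82},{"dx":-0.006,"dy":-0.0185,"dz":-0.085,"turn":0,"fingers":0.82},{"dx":-0.006,"dy":-0.0185,"dz":-0.085,"turn":0,"fingers":0.82}]'
python3 - <<'E'
from h import *
for i in range(3): print(arm.sense()['position'])
p=arm.camera_params('wrist')
im=arm.read_camera('wrist')
cv2.imwrite('pics/w8.png',im[:,:,::-1])
g=cv2.cvtColor(im,cv2.COLOR_RGB2GRAY)
# dark tape edges along row through glass, and predicted positions
a=np.radians(-5.1);R=np.array([[np.cos(a),-np.sin(a)],[np.sin(a),np.cos(a)]])
for ly in (20,40):
    l,r=[px(p,[*(R@[sx,ly]+[494.5,-14]),34]) for sx in (-27,27)]
    print(ly,l.round(1),r.round(1));row=int(round(l[1]));print(g[row,int(l[0])-14:int(l[0])+14]);row=int(round(r[1]));print(g[row,int(r[0])-14:int(r[0])+14])
print(arm.sense()['position'])
E
```

```text
time_s: 22.95
position: [499.5, 2.3, 144.3]
tool_rot: [-180.0, 0.0, 84.8]
ft_force: [0.3, -0.8, -0.0]
opening: 70.2
grasp_force: 0.0
time_s: 23.75
position: [495.2, -13.8, 60.6]
tool_rot: [179.9, -0.0, 84.9]
ft_force: [0.5, 0.6, -0.2]
opening: 70.0
grasp_force: 0.0
[495.23174167 -13.77504295  60.64398127]
[495.23174167 -13.77504295  60.64398127]
[495.23174167 -13.77504295  60.64398127]
20 [227.1 228.5] [328.2 228.4]
[110 112 113 113 113 114 111 110 110 110 108 108  55  50  51  48  53  53
  50  52  73 116 147 155 154 152 155 153]
[152 152 145 118  64  52  49  50  49  53  48  55  60 106 107 107 106 107
 107 106 106 106 107 107 106 106 105 103]
40 [225.1 192.1] [330.2 192.1]
[108 109 108 111 108 112 110 112 108 110 107  98  48  45  49  44  46  49
  49  48  67 116 133 153 154 146 145 145]
[155 155 127  95  54  49  47  54  52  54  49  50  72 127 129 128 130 129
 127 129 128 129 128 129 126 129 127 128]
[495.15716059 -13.80292116  60.5548418 ]
```

```bash
python3 -m jog '[{"dx":-0.001,"dy":0,"dz":-0.01,"turn":0,"fingers":0.82},{"dx":-0.001,"dy":0,"dz":-0.018,"turn":0,"fingers":0.82},{"dx":-0.001,"dy":0,"dz":-0.0235,"turn":0,"fingers":0.82},{"dx":-0.001,"dy":0,"dz":-0.0235,"turn":0,"fingers":0.82},{"dx":-0.001,"dy":0,"dz":-0.0235,"turn":0,"fingers":0.78},{"dx":-0.001,"dy":0,"dz":-0.0235,"turn":0,"fingers":0.74},{"dx":-0.001,"dy":0,"dz":-0.0235,"turn":0,"fingers":0.70},{"dx":-0.001,"dy":0,"dz":-0.0235,"turn":0,"fingers":0.66}]'
python3 -m jog '[{"dx":0,"dy":0,"dz":0,"turn":0,"fingers":0.62},{"dx":0,"dy":0,"dz":0,"turn":0,"fingers":0.58},{"dx":0,"dy":0,"dz":0,"turn":0,"fingers":0.55},{"dx":0,"dy":0,"dz":0,"turn":0,"fingers":0.55},{"dx":0,"dy":0,"dz":0,"turn":0,"fingers":0.55},{"dx":0,"dy":0,"dz":0,"turn":0,"fingers":0.55},{"dx":0,"dy":0,"dz":0,"turn":0,"fingers":0.55},{"dx":0,"dy":0,"dz":0,"turn":0,"fingers":0.55}]'
```

```text
time_s: 24.6
position: [493.7, -13.8, 36.3]
tool_rot: [180.0, -0.0, 84.9]
ft_force: [-0.1, 1.6, -0.0]
opening: 56.3
grasp_force: 0.0
time_s: 25.4
position: [493.7, -13.9, 36.6]
tool_rot: [180.0, -0.0, 84.9]
ft_force: [-2.9, 0.3, 6.9]
opening: 52.7
grasp_force: 35.6
```

```bash
python3 -m jog '[{"dx":0,"dy":0,"dz":0.003,"turn":0,"fingers":0.55},{"dx":0,"dy":0,"dz":0.008,"turn":0,"fingers":0.55},{"dx":0,"dy":0,"dz":0.018,"turn":0,"fingers":0.55},{"dx":0,"dy":0,"dz":0.033,"turn":0,"fingers":0.55},{"dx":0,"dy":0,"dz":0.05,"turn":0,"fingers":0.55},{"dx":0,"dy":0,"dz":0.07,"turn":0,"fingers":0.55},{"dx":0,"dy":0,"dz":0.08,"turn":0,"fingers":0.55},{"dx":0,"dy":0,"dz":0.08,"turn":0,"fingers":0.55}]'
python3 -m jog '[{"dx":-0.003,"dy":0.015,"dz":0,"turn":0.5,"fingers":0.55},{"dx":-0.009,"dy":0.045,"dz":0,"turn":1,"fingers":0.55},{"dx":-0.017,"dy":0.080,"dz":0,"turn":2,"fingers":0.55},{"dx":-0.025,"dy":0.118,"dz":0,"turn":3,"fingers":0.55},{"dx":-0.033,"dy":0.156,"dz":0,"turn":4,"fingers":0.55},{"dx":-0.041,"dy":0.194,"dz":0,"turn":5,"fingers":0.55},{"dx":-0.049,"dy":0.230,"dz":0,"turn":6,"fingers":0.55},{"dx":-0.055,"dy":0.260,"dz":0,"turn":7,"fingers":0.55}]'
python3 -m jog '[{"dx":-0.003,"dy":0.018,"dz":0,"turn":0,"fingers":0.55},{"dx":-0.0055,"dy":0.0275,"dz":-0.01,"turn":0,"fingers":0.55},{"dx":-0.0055,"dy":0.0275,"dz":-0.025,"turn":0,"fingers":0.55},{"dx":-0.0055,"dy":0.0275,"dz":-0.035,"turn":0,"fingers":0.55},{"dx":-0.0055,"dy":0.0275,"dz":-0.04,"turn":0,"fingers":0.55},{"dx":-0.0055,"dy":0.0275,"dz":-0.04,"turn":0,"fingers":0.55},{"dx":-0.0055,"dy":0.0275,"dz":-0.04,"turn":0,"fingers":0.55},{"dx":-0.0055,"dy":0.0275,"dz":-0.04,"turn":0,"fingers":0.55}]'
python3 - <<'E'
from h import *
import pickle
p=arm.camera_params('wrist');im=arm.read_camera('wrist');cv2.imwrite('pics/w9.png',im[:,:,::-1]);pickle.dump(p,open('w9.pkl','wb'))
E
```

```text
time_s: 26.2
position: [494.4, -13.8, 117.7]
tool_rot: [179.8, -0.1, 84.9]
ft_force: [1.8, 0.1, -1.8]
opening: 53.1
grasp_force: 37.1
time_s: 27.0
position: [436.3, 248.9, 115.0]
tool_rot: [-179.9, 0.0, 92.1]
ft_force: [0.5, -0.8, -0.6]
opening: 52.9
grasp_force: 37.1
time_s: 27.8
position: [433.4, 273.7, 76.6]
tool_rot: [180.0, -0.0, 91.9]
ft_force: [0.1, -0.4, -1.0]
opening: 52.8
grasp_force: 37.0
```

View pics/w9.png

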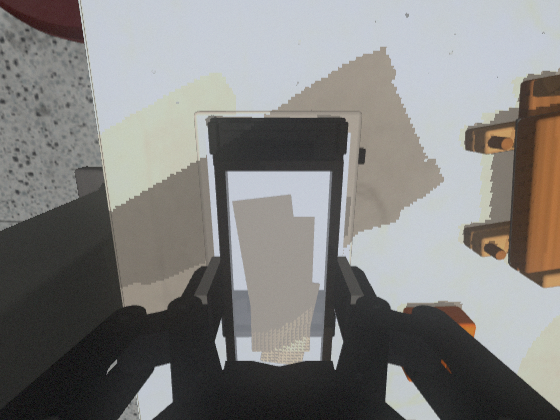

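Run:
```python
from h import *
import pickle
p=pickle.load(open('w9.pkl','rb'))
c=np.array([433.4,273.7]);a=np.radians(1.9);R=np.array([[np.cos(a),np.sin(a)],[-np.sin(a),np.cos(a)]])
for n,q,z in [('pad far',(278,112),8),('padL',(195,112),8),('padR',(361,111),8),('lip far',(278,118),27.5),('lip farL',(208,118),27.5),('lip farR',(348,118),27.5),('glass inner far',(279,170),73)]:
    print(n,(R@(w(p,*q,z)[:2]-c)).round(1))
im=cv2.imread('pics/w9.png');g=cv2.cvtColor(im,cv2.COLOR_BGR2GRAY)
print(cv2.GaussianBlur(g,(1,1),0)[105:180,270:290].mean(1).round(0).astype(int).tolist())
```

```text
pad far [-0.5 79. ]
padL [-50.8  79. ]
padR [49.8 79.6]
lip far [-0.5 75.8]
lip farL [-38.9  75.8]
lip farR [37.9 75.8]
glass inner far [-0.1 55.3]
[178, 176, 170, 170, 166, 145, 127, 143, 148, 153, 158, 153, 114, 51, 52, 52, 51, 50, 52, 53, 52, 51, 51, 51, 50, 48, 48, 50, 51, 50, 51, 50, 50, 49, 49, 48, 47, 47, 47, 47, 46, 47, 46, 47, 48, 47, 48, 47, 48, 48, 49, 48, 48, 49, 48, 50, 53, 54, 55, 55, 54, 55, 55, 56, 56, 82, 149, 200, 200, 201, 201, 201, 200, 201, 201]
```

```bash
python3 -m jog '[{"dx":0,"dy":0.0005,"dz":-0.01,"turn":0,"fingers":0.55},{"dx":0,"dy":0.0005,"dz":-0.022,"turn":0,"fingers":0.55},{"dx":0,"dy":0.0005,"dz":-0.032,"turn":0,"fingers":0.55},{"dx":0,"dy":0.0005,"dz":-0.039,"turn":0,"fingers":0.55},{"dx":0,"dy":0.0005,"dz":-0.043,"turn":0,"fingers":0.55},{"dx":0,"dy":0.0005,"dz":-0.045,"turn":0,"fingers":0.55},{"dx":0,"dy":0.0005,"dz":-0.046,"turn":0,"fingers":0.55},{"dx":0,"dy":0.0005,"dz":-0.046,"turn":0,"fingers":0.55}]'
```

```text
time_s: 28.65
position: [433.1, 274.2, 30.3]
tool_rot: [180.0, -0.0, 91.9]
ft_force: [-0.2, 0.8, -0.8]
opening: 53.0
grasp_force: 37.1
```

```bash
python3 -m jog '[{"dx":0,"dy":0,"dz":-0.0003,"turn":0,"fingers":0.55},{"dx":0,"dy":0,"dz":-0.0006,"turn":0,"fingers":0.55},{"dx":0,"dy":0,"dz":-0.0009,"turn":0,"fingers":0.55},{"dx":0,"dy":0,"dz":-0.0012,"turn":0,"fingers":0.55},{"dx":0,"dy":0,"dz":-0.0014,"turn":0,"fingers":0.55},{"dx":0,"dy":0,"dz":-0.0014,"turn":0,"fingers":0.55},{"dx":0,"dy":0,"dz":-0.0014,"turn":0,"fingers":0.55},{"dx":0,"dy":0,"dz":-0.0014,"turn":0,"fingers":0.55}]'
```

```text
time_s: 29.45
position: [433.0, 274.1, 28.7]
tool_rot: [180.0, -0.0, 91.9]
ft_force: [0.1, -0.1, 0.3]
opening: 52.9
grasp_force: 37.1
```

```bash
python3 -m jog '[{"dx":0,"dy":0,"dz":-0.0002,"turn":0,"fingers":0.55},{"dx":0,"dy":0,"dz":-0.0004,"turn":0,"fingers":0.55},{"dx":0,"dy":0,"dz":-0.0006,"turn":0,"fingers":0.55},{"dx":0,"dy":0,"dz":-0.0006,"turn":0,"fingers":0.55},{"dx":0,"dy":0,"dz":-0.0006,"turn":0,"fingers":0.55},{"dx":0,"dy":0,"dz":-0.0006,"turn":0,"fingers":0.55},{"dx":0,"dy":0,"dz":-0.0006,"turn":0,"fingers":0.55},{"dx":0,"dy":0,"dz":-0.0006,"turn":0,"fingers":0.55}]'
```

```text
time_s: 30.25
position: [433.1, 274.1, 28.6]
tool_rot: [180.0, -0.0, 91.9]
ft_force: [-2.4, -2.4, 7.6]
opening: 53.0
grasp_force: 37.8
```

Contact on the rests; release and rise.

```bash
python3 -m jog '[{"dx":0,"dy":0,"dz":0.0003,"turn":0,"fingers":0.65},{"dx":0,"dy":0,"dz":0.0003,"turn":0,"fingers":0.75},{"dx":0,"dy":0,"dz":0.0003,"turn":0,"fingers":0.82},{"dx":0,"dy":0,"dz":0.0003,"turn":0,"fingers":0.82},{"dx":0,"dy":0,"dz":0.01,"turn":0,"fingers":0.82},{"dx":0,"dy":0,"dz":0.03,"turn":0,"fingers":0.82},{"dx":0,"dy":0,"dz":0.06,"turn":0,"fingers":0.82},{"dx":0,"dy":0,"dz":0.1,"turn":0,"fingers":0.82}]'
python3 -m jog '[{"dx":-0.01,"dy":0.03,"dz":0.03,"turn":0,"fingers":0.82},{"dx":-0.02,"dy":0.07,"dz":0.06,"turn":0,"fingers":0.82},{"dx":-0.03,"dy":0.11,"dz":0.09,"turn":0,"fingers":0.82},{"dx":-0.05,"dy":0.15,"dz":0.12,"turn":0,"fingers":0.82},{"dx":-0.07,"dy":0.19,"dz":0.12,"turn":0,"fingers":0.82},{"dx":-0.09,"dy":0.22,"dz":0.12,"turn":0,"fingers":0.82},{"dx":-0.1,"dy":0.25,"dz":0.12,"turn":0,"fingers":0.82},{"dx":-0.1,"dy":0.25,"dz":0.12,"turn":0,"fingers":0.82}]'
python3 - <<'E'
from h import *
im=arm.read_camera('top')[:,:,::-1].copy();cv2.imwrite('pics/t10.png',im)
p=arm.camera_params('top')
def meas(n,box,cond,z,amin=300):
    x0,y0,x1,y1=box
    r=cv2.resize(im[y0:y1,x0:x1],None,fx=4,fy=4,interpolation=cv2.INTER_CUBIC).astype(int)
    cs,_=cv2.findContours(cond(r).astype(np.uint8),cv2.RETR_EXTERNAL,cv2.CHAIN_APPROX_NONE)
    for c in cs:
        if cv2.contourArea(c)<amin: continue
        W=np.array([w(p,x0+(u+.5)/4-.5,y0+(v+.5)/4-.5,z)[:2] for u,v in c[:,0]],np.float32)
        q=cv2.minAreaRect(W);print(n,np.round(q[0],1),np.round(q[1],1),round(q[2],1))
meas('cradle+plate',(125,255,215,320),lambda r:r.mean(2)<75,26)
meas('board',(115,180,195,245),lambda r:(r[:,:,2]-r[:,:,0]>50),38)
meas('weight dark',(410,165,460,215),lambda r:r.mean(2)<65,32,100)
meas('holddown bright',(385,262,438,306),lambda r:r.mean(2)>150,60,60)
a=np.radians(-3.7)
print('expected hd knob',px(p,(446.7,-231,73)))
E
```

```text
time_s: 31.05
position: [432.3, 273.4, 128.7]
tool_rot: [-179.9, 0.1, 91.9]
ft_force: [0.7, 2.0, -0.7]
opening: 70.1
grasp_force: 0.0
time_s: 31.85
position: [329.2, 527.9, 248.1]
tool_rot: [-179.9, -0.1, 92.3]
ft_force: [0.0, 0.1, -1.2]
opening: 69.9
grasp_force: 0.0
cradle+plate [433.1 272.6] [ 78.2 148.6] 2.2
board [559.5 333.4] [15.2 12.7] 8.0
board [590.8 368.6] [22.9  8.7] 12.3
board [612.3 256.7] [26.6 15.7] 5.9
board [601.6 312.9] [87.2 94.5] 10.4
weight dark [ 637.9 -307.4] [69.1 62.6] 88.4
weight dark [ 635.8 -262. ] [ 5.4 71.5] 88.4
expected hd knob [408.30893279 278.33913897]
```

Run:
```python
from h import *
p=arm.camera_params('top')
a=cv2.imread('pics/top0.png').astype(int).mean(2);b=cv2.imread('pics/t10.png').astype(int).mean(2)
d=(b-a)[262:306:2,384:440:2].round(0).astype(int)
for r in d: print(' '.join(f'{x:4d}' for x in r))
hd=np.array([446.7,-231]);
for n,X in [('foot',(446.7,-231,8)),('block top',(446.7,-231,63)),('knob',(446.7,-231,73)),('toe end',(443.5,-280,50))]: print(n,px(p,X).round(1))
t=b[255:320,125:215];m=cv2.resize(t.astype(np.float32),None,fx=4,fy=4,interpolation=cv2.INTER_CUBIC)<75
cs,h=cv2.findContours(m.astype(np.uint8),cv2.RETR_CCOMP,cv2.CHAIN_APPROX_NONE)
for c,hh in zip(cs,h[0]):
    if hh[3]>=0 and cv2.contourArea(c)>500:
        q=cv2.minAreaRect(np.array([w(p,125+(u+.5)/4-.5,255+(v+.5)/4-.5,26)[:2] for u,v in c[:,0]],np.float32));print('glass interior',np.round(q[0],1),np.round(q[1],1),round(q[2],1))
```

```text
1   -3   -1    1   -4   -2    5    1    2   -1   -2   -1    0    0    1   -2   -4   -1   -2    4    4    2    0    3   -1    1    4    1
   4    3    2    4    0   -1    3    2    1   -6   -2   -1    0    0   -2    3    1    3   -4   -1    1    0   -1   -1    5    2    0    0
   1   -1    1   -2    0   -1   -1    1    2   -1    1    2    2    0   -3    2    3   -4    4   -4   -3    2    1    1    0    0   -1    1
   2   -5   -4   -6  -14  -18    1    0   -7   -4    5    3   -1   -1    2    5    3    2   -2    4    4   -1    0   -5   -3   -1    0   -3
   2    0    0   -1  -26  -43  -18   -8  -17  -13   -4    7    1   -1   -1    1   -3    0    1   -4    1    0    2   -1    3    1    3   -2
  -4    1    1    0  -27  -38  -38  -45  -43   18   34   19   24   28   13  -17  -23  -24  -12   -1    1   -3    2   -2    1    2   -4   -2
   1    2    3   -8  -20  -40  -43  -55  -45   24    5  -35  -28    0   25    1   -3   -6    2   11    8   11    0   -1    3    1    2   -2
   3   -3    2    0  -13  -45  -48  -47  -37    7  -34  -60  -37  -52   -3   41   47   47   45   46   42   38   33    6   -
[... 1407 characters left out ...]
  -1    3
   2    6    0    1   -3   -4   -6    2   -2   -2    4    1    0   -3   -1    2    1    1   -5    2    4   -2    0    0    0    2    2    1
  -1    1   -1   -3   -2    2    2    1    7    0   -1    3    2    4    1    1   -3    0   -3    1    0    2    1    1    1    4    4   -2
  -4    3   -4    1   -1    2   -2    2    1    0    0   -2    2   -3   -4    3   -1    5   -5   -3   -1    0    0   -3    0   -1   -2   -1
   4   -1   -3    4   -1    1   -2    4    0    1    3    1    3   -1   -1   -2    0    1    0    4    3   -1    1    1   -4    0   -1    1
foot [401.4 277.4]
block top [407.2 278.2]
knob [408.3 278.3]
toe end [429.5 279. ]
glass interior [433.9 273.2] [ 48.6 107.7] 1.8
```

```bash
python3 -c "
from rig import arm
print(arm.sign_off())"
```

```text
the job is handed in; nothing more can be done
None
```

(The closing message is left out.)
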